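Shim the rocking comparator stand

ROBOT

A 6-joint arm with a two-finger parallel gripper is mounted at the origin on a cart in front of the work surface, level with it; the furniture and walls round the work are solid. World frame = base frame: x ahead of the robot, y to its left, z up, the work surface at z = 0. Lengths are in m, angles in rad, forces in N, time in s.
With the tool pointing down it reaches from about 0.325 to 0.9 m from the base axis. Payload 6.1 kg.
Tool frame: the origin (TCP) lies at the very end of the fingers, on their centre line; the grasp point (between the pads) lies 19 mm behind it; z points along the fingers, y is the direction in which the jaws open and shut (so a half turn about z gives the same grasp; the last joint's range is limited). The gripper opens to 85 mm and grips with 20 to 120 N. Pads are 22 mm wide; open, the fingers measure 114 mm over their backs; the gripper's body (76 mm by 85 mm) begins 54 mm behind the grasp point. The pads swing forward as they close: fully open they stand 13 mm farther back than shut.
Start: joints at [1.219, 0.22, 1.526, -0, 1.395, -0.126], TCP at [0.14, 0.609, 0.192] pointing down, gripper open.
Joint ranges: [-2.98, 2.98], [-0.91, 2.08], [0.09, 2.57], [-1.24, 4.39], [0.2, 2.65], [-2.68, 2.68]. Speed limits (rad/s): [2.57, 2.57, 3.01, 3.14, 3.14, 3.14].

INTERFACE

Orientations are given as a unit quaternion [x, y, z, w].
In Python, from workcell import readout, viewer, sign_off gives the robot as it stands.
- The arm moves only by the shell command python3 -m handwheel 'ROWS' [FORCE]. ROWS is JSON, a list of rows, each a list of 7 numbers: the shift along the tool's x, y, z in cm, then the turn, a rotation vector about the tool's x, y, z in rad, then the opening, from -1 (shut) to 1 (fully open). In form: [[dx, dy, dz, ax, ay, az, fingers], ...]. A call has exactly 8 rows; each row shifts and turns the commanded pose from where the row before left it, along the tool's axes as they then stand; what a row does not reach is not made up. A row lasts 1/8 s, in which the tool goes at most 62.5 mm and 10.7 degrees, less where a joint would pass 70% of its speed; a pose out of reach is approached as far as the arm can. A call is refused whole if a number of a shift passes 6.25 or a number of a turn 0.188, either way. A call with a gripper value outside its range is refused whole. The fingers move at their own pace and stop on an object; FORCE is the grip in N (left out, the last holds). Time passes only in rows, so rows that do not move let the fingers close, or fill a call up. It gives the time, the measured TCP pose, the force and the opening at its end, in the units of the state.
- readout.get_obs(): the state, without advancing time (a new reading comes with each control period).
- viewer.capture(name): name is "scene" or "top" or "wrist"; returns the picture (480x640x3 uint8, red, green, blue); there is no depth.
- viewer.get_calibration(name): a dict with "fx", "fy", "cx", "cy" (pixels), "extrinsics" (4x4, takes a point from world to camera coordinates); the wrist camera has in their place "mount" (4x4, takes a point from camera to tool coordinates, whose origin is the TCP and whose axes are the flange's). Camera axes: x right, y down, z forward; pixel columns grow to the right and rows downward; lengths in m; the calibration is good to about 2 mm. The wrist camera is an equidistant fisheye: a pixel r from the principal point sees the ray r / f radians off the axis. A picture is of the moment at which its call begins: read the wrist's pose just before it. get_calibration takes no time and is no camera call.
- sign_off(): hands the job in, once; it reports no verdict.
The state is a dict: "t": time; "joints": joint angles; "joint_velocities": joint speeds; "tau": joint torques, N m; "tcp_pos": TCP position; "tcp_rot": TCP orientation; "contact_force": force on the tool from outside, world axes, zero at the start; "ft_torque": the same for the moment, N m; "finger_gap": finger opening in m.
Only numpy, scipy, OpenCV 4.12 (cv2) and the standard library are available. Lean on these libraries where they do the work, as an engineer would, in place of code of your own. Each camera call takes 0.05 s, during which the arm holds its last target.

TASK

The dial comparator stand rocks, because the foot under its orange dot is too short. Push the wooden wedge along the bench, thin end first, under that foot until it is snug, without raising the stand off its other feet or shoving it along; then press down firmly on the orange dot to show that the stand no longer rocks, and move clear. Do not pick anything up, and leave the other things alone.

Things in the scene. Friction and masses are not known exactly. Their poses are not given: they have to be found in the camera images.
- stand: dial comparator stand, loose, 2.2 kg: dark grey stone slab 160 (its x) x 200 (its y) x 25 mm, underside 26 mm and top 51 mm above the bench, on four domed feet at x = +-55, y = +-75 mm. Origin at bench level under the slab's centre; x points away from the robot at yaw 0. It rests on three feet; the one at x = -55, y = +75 is short and hangs clear of the bench
- gauge (a point): middle of the dial gauge (54 mm across), on an arm of the steel column at the slab's far right corner (stand's x = +55, y = -72 mm; top 196 mm above the bench)
- foot_centre (a point): centre of the round bottom (ball, radius 10 mm) of the short foot; its lowest point is 10 mm below this. The gap to the bench differs each time, 5 to 9 mm. About 5 N down over this foot tips the stand onto it; about 8 N up under it starts to raise the stand
- press_dot (a point): centre of the flat orange dot, 18 mm across, on the slab's top face straight above the short foot
- wedge: loose light wooden wedge, 60 g, 100 mm long (x), 40 mm wide (y), lying flat; 20 mm high at its thick end (x = -50), falling evenly to 2 mm at its thin end (x = +50). Origin on the underside in the middle; x points towards the thin end. It starts left of the stand, thin end towards the short foot
- wedge_heel (a point): middle of the wedge's upright thick end face (40 mm wide, 20 mm high), 10 mm above the bench: push here. The wedge slides easily (about 0.5 N) until it meets the foot; then the push rises quickly past 4 N, with this face 60 to 85 mm from the foot
- wedge_toe (a point): middle of the wedge's thin edge, at bench level
- wedge_slope (a point): middle of the wedge's sloping top face, 11 mm above the bench; its z axis is normal to the slope (tilted 0.178 rad), x points down the slope to the thin end
- tape_measure: yellow tape measure, 71 x 76 x 37 mm; a bystander, lying on the bench
- yellow_driver: short yellow and black screwdriver, 141 x 75 x 24 mm; a bystander, lying on the bench
- hex_nut: steel hex nut, 32 x 34 x 16 mm; a bystander, lying on the bench
- bearing: grey ball bearing ring, 52 mm across, 18 mm high; a bystander, lying on the bench
- adjustable_wrench: adjustable wrench, about 205 mm long, 16 mm high; a bystander, lying on the bench
Not all that is in view belongs to the job. Several things have the shape of the wedge; the one meant has the colours described above.

How it is judged:
By the outcome, as a careful person would: the job done as asked, in the order asked, and still so for the second after the job is handed in, with the robot touching nothing.
It also fails if it takes over 48 s, if anything falls off the work surface, if the arm or the gripper's body presses on something with over 40 N, if the wrist force passes 120 N, or if a joint passes its speed limit or range.

## Working session

There is one attempt and no reset: what is moved stays moved. The work goes in short steps, Python scripts to look and compute and a shell command to move; the robot and the scene stay as the last step left them, time stands still between calls to the robot, and variables do not carry over. Pictures are saved under pics/ and viewed, and the job is handed in when it is done.

```bash
ls; mkdir -p pics; python3 - <<'E'
from workcell import readout, viewer
import cv2
o=readout.get_obs()
print(o['t'],o['tcp_pos'],o['tcp_rot'],o['contact_force'],o['finger_gap'])
for n in ['scene','top','wrist']:
    im=viewer.capture(n); cv2.imwrite(f'pics/{n}0.png',im[:,:,::-1]); print(n,viewer.get_calibration(n))
E
```

```text
pics
0.0 [0.13969517 0.60850241 0.19131563] [ 1.12666737e-01  9.93632374e-01 -9.25495314e-04 -2.36610081e-04] [-0.4911557   0.19523938  0.41412774] 0.08552455628953097
scene {'fx': 554.0643678964716, 'fy': 554.0643678964716, 'cx': 318.13870118023345, 'cy': 232.85498118557578, 'extrinsics': array([[ 0.73103289, -0.68181061, -0.02692979, -0.3266592 ],
       [-0.30644941, -0.29279878, -0.90573596,  0.27839792],
       [ 0.60965538,  0.67037539, -0.422986  ,  1.03859413],
       [ 0.        ,  0.        ,  0.        ,  1.        ]])}
top {'fx': 503.62684393322877, 'fy': 503.62684393322877, 'cx': 310.21183782013867, 'cy': 238.03606580067782, 'extrinsics': array([[-3.19919330e-02, -9.99488041e-01, -4.15729133e-04,
         6.81730974e-02],
       [-9.74890022e-01,  3.12962973e-02, -2.20476726e-01,
         5.21775140e-01],
       [ 2.20376862e-01, -6.64818647e-03, -9.75392147e-01,
         1.33309752e+00],
       [ 0.00000000e+00,  0.00000000e+00,  0.00000000e+00,
         1.00000000e+00]])}
wrist {'fx': 371.64829954431775, 'fy': 371.64829954431775, 'cx': 314.92634328717264, 'cy': 244.60001357270625, 'mount': array([[-1.60235173e-04, -9.58328715e-01, -2.85667722e-01,
         7.19305796e-02],
       [ 9.99999833e-01,  5.18533038e-06, -5.78309640e-04,
         1.96522723e-04],
       [ 5.55692016e-04, -2.85667767e-01,  9.58328554e-01,
        -1.79489769e-01],
       [ 0.00000000e+00,  0.00000000e+00,  0.00000000e+00,
         1.00000000e+00]])}
```

View pics/scene0.png

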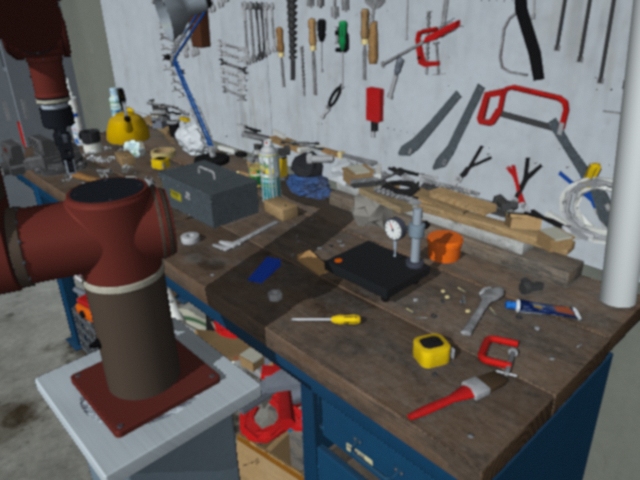

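View pics/top0.png

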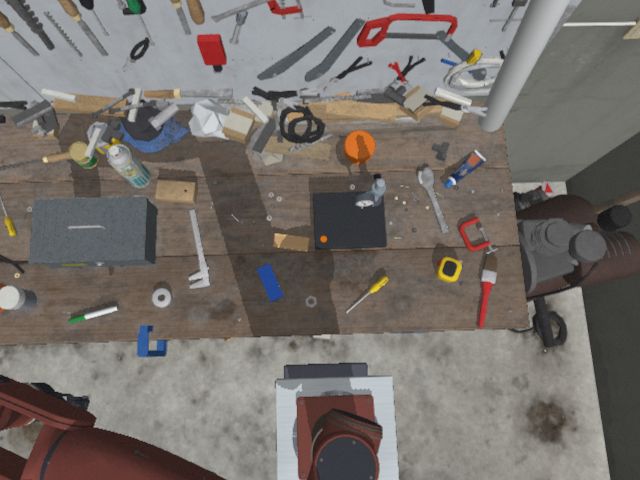

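View pics/wrist0.png

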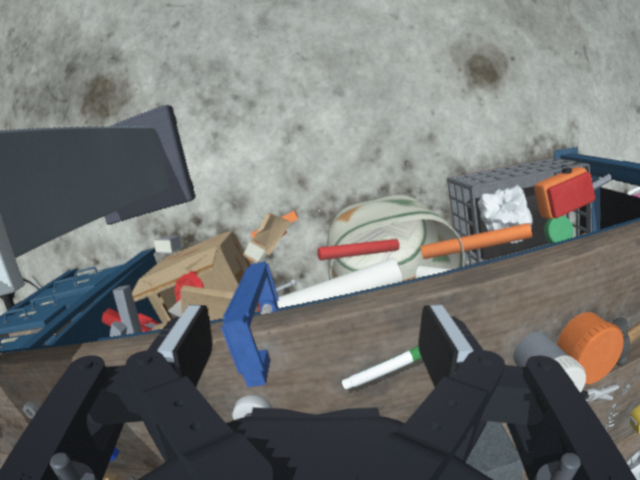

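The top view shows three wedge-like things: wooden (290,242), blue (269,282), and a wooden block at (176,191). The one at (290,242) is next to the stand's orange dot at (323,239). I'll enlarge it to confirm.

```bash
python3 - <<'E'
import cv2
im=cv2.imread('pics/top0.png')
cv2.imwrite('pics/top0c.png',cv2.resize(im[170:320,250:410],None,fx=5,fy=5,interpolation=cv2.INTER_CUBIC)[:600])
cv2.imwrite('pics/top0c.png',cv2.resize(im[180:300,250:410],None,fx=5,fy=5,interpolation=cv2.INTER_CUBIC))
im=cv2.imread('pics/scene0.png')
cv2.imwrite('pics/scene0c.png',cv2.resize(im[200:320,280:440],None,fx=5,fy=5,interpolation=cv2.INTER_CUBIC))
E
```

```text
(no output)
```

View pics/top0c.png

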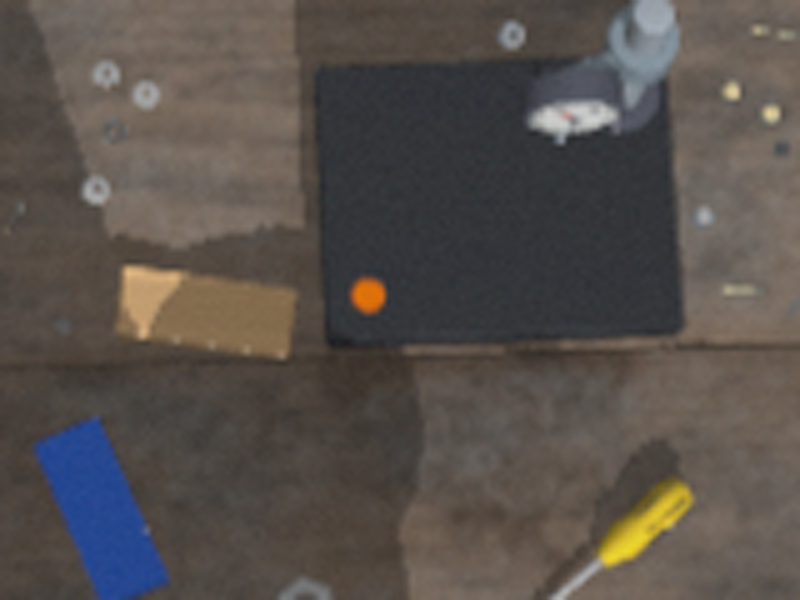

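View pics/scene0c.png

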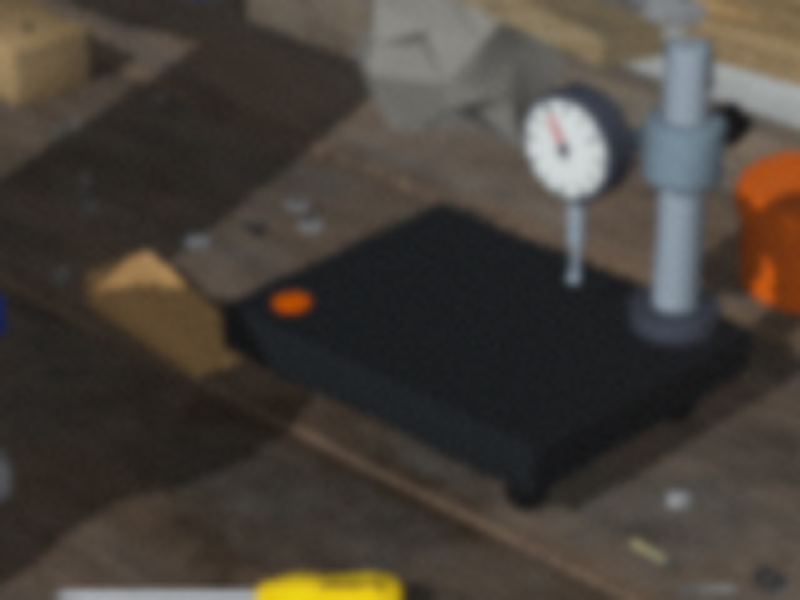

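The wooden wedge is confirmed: bare wood, thick end left, thin end toward the dot. The blue one at (269,282) is a decoy, and the block at (176,191) is not next to the foot. Now I'll compute positions.

```bash
cat > h.py <<'E'
import numpy as np
from workcell import viewer
from scipy.spatial.transform import Rotation as R
def ray(n,px,z):
    c=viewer.get_calibration(n);T=np.linalg.inv(c['extrinsics'])
    d=T[:3,:3]@[(px[0]-c['cx'])/c['fx'],(px[1]-c['cy'])/c['fy'],1];o=T[:3,3]
    return o+d*(z-o[2])/d[2]
def proj(n,p):
    c=viewer.get_calibration(n);q=c['extrinsics']@np.append(p,1)
    return np.array([c['cx']+c['fx']*q[0]/q[2],c['cy']+c['fy']*q[1]/q[2]])
def crop(n,px): # top crop
    o={'top':(250,180),'scene':(280,200)}[n]
    return (o[0]+(px[0]+.5)/5-.5,o[1]+(px[1]+.5)/5-.5)
E
python3 - <<'E'
from h import *
print('cam',np.linalg.inv(viewer.get_calibration('top')['extrinsics'])[:3,3])
def t(l,p,z,n='top'):
    r=ray(n,crop(n,p),z);print(l,r.round(4));return r
d=t('dot',(369,296),.051);t('dot scene',(292,302),.051,'scene')
a=t('far thick',(124,266),.02);b=t('near thick',(116,331),.02);c=t('far thin',(296,289),.002);e=t('near thin',(288,358),.002)
t('bl0',(116,331),0.0)
print('w',np.linalg.norm(a-b),np.linalg.norm(c-e),'L',np.linalg.norm((a+b-c-e)/2))
m=(c+e-a-b)/2;print('wedge dir',np.degrees(np.arctan2(m[1],m[0])),'heel',(a+b)/2,'toe',(c+e)/2)
s=[t('s',p,.051) for p in [(318,68),(666,62),(682,330),(328,340)]]
for i in range(4): v=s[(i+1)%4]-s[i];print(np.linalg.norm(v),np.degrees(np.arctan2(v[1],v[0])))
E
```

```text
cam [0.21707052 0.06067125 1.41536047]
dot [0.522  0.0148 0.051 ]
dot scene [0.5283 0.0144 0.051 ]
far thick [0.5509 0.1526 0.02  ]
near thick [0.5132 0.1577 0.02  ]
far thin [0.5384 0.055  0.002 ]
near thin [0.4981 0.0609 0.002 ]
bl0 [0.5175 0.1591 0.    ]
w 0.03802094401342732 0.040733792035742775 L 0.09980798714687618
wedge dir -98.0785764326375 heel [0.53204662 0.1551583  0.02      ] toe [0.51825048 0.05796107 0.002     ]
s [0.6553 0.0387 0.051 ]
s [ 0.6525 -0.1587  0.051 ]
s [ 0.4971 -0.1576  0.051 ]
s [0.4978 0.0385 0.051 ]
0.19741001235230585 -90.80752626096992
0.1553581882833801 179.6130957423155
0.19605575641056702 89.81348826258456
0.15749890177173695 0.10426116079617247
```

```bash
python3 -m handwheel '[[-4.8,-3.1,0,0,0,0,-0.76],[-4.8,-3.1,0,0,0,0,-0.76],[-4.8,-3.1,0,0,0,0,-0.76],[-4.8,-3.1,0,0,0,0,-0.76],[-4.8,-3.1,0,0,0,0,-0.76],[-4.8,-3.1,0,0,0,0,-0.76],[-4.8,-3.1,0,0,0,0,-0.76],[-4.8,-3.1,0,0,0,0,-0.76]]' && python3 -m handwheel '[[0,0,0,0,0,0.185,-0.76],[0,0,0,0,0,0.185,-0.76],[0,0,0,0,0,0.185,-0.76],[0,0,0,0,0,0.185,-0.76],[0,0,0,0,0,0.185,-0.76],[0,0,0,0,0,0.185,-0.76],[0,0,0,0,0,0.185,-0.76],[0,0,0,0,0,0.185,-0.76]]'
python3 - <<'E'
from h import *
from workcell import readout
o=readout.get_obs();print(o['t'],o['tcp_pos'],o['finger_gap'],o['joints'].round(2))
M=R.from_quat(o['tcp_rot']).as_matrix();print(M.round(3))
print('shift cm',100*M.T@(np.array([.5376,.195,.10])-o['tcp_pos']))
E
```

```text
t: 1.15
tcp_pos: [0.4596, 0.2799, 0.1923]
tcp_rot: [0.113, 0.994, 0.0, -0.0]
contact_force: [0.7, 0.6, 0.5]
finger_gap: 0.0101
t: 2.15
tcp_pos: [0.4584, 0.2813, 0.192]
tcp_rot: [0.755, 0.655, -0.0, -0.0]
contact_force: [0.2, 0.7, 0.4]
finger_gap: 0.0103
2.15 [0.45837856 0.28133915 0.19202637] 0.010297629372516506 [0.4  0.01 1.75 0.   1.38 0.54]
[[ 0.141  0.99  -0.001]
 [ 0.99  -0.141 -0.   ]
 [-0.    -0.001 -1.   ]]
shift cm [-7.43025975  9.06370836  9.1996638 ]
```

```bash
python3 -m handwheel '[[-1.5,1.8,1,0,0,0,-0.76],[-1.5,1.8,1,0,0,0,-0.76],[-1.5,1.8,1,0,0,0,-0.76],[-1.5,1.8,1,0,0,0,-0.76],[-1.5,1.8,1,0,0,0,-0.76],[0,0,1.5,0,0,0,-0.76],[0,0,1.5,0,0,0,-0.76],[0,0,0,0,0,0,-0.76]]'
python3 - <<'E'
from h import *
from workcell import readout
import cv2,json
o=readout.get_obs();json.dump([list(o['tcp_pos']),list(o['tcp_rot'])],open('p1.json','w'));print(o['tcp_pos'])
for n in ['wrist','top','scene']: cv2.imwrite(f'pics/{n}1.png',viewer.capture(n)[:,:,::-1])
E
```

```text
t: 3.15
tcp_pos: [0.5358, 0.1952, 0.1102]
tcp_rot: [0.753, 0.658, -0.002, -0.001]
contact_force: [0.3, -0.3, -0.4]
finger_gap: 0.0104
[0.53578627 0.19524351 0.11023591]
```

View pics/wrist1.png

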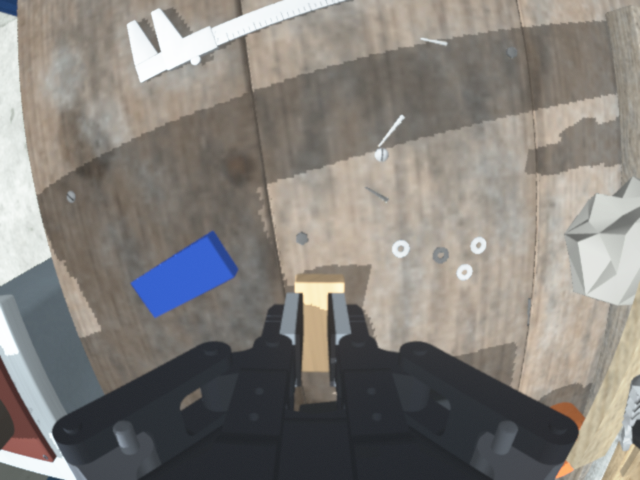

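View pics/top1.png

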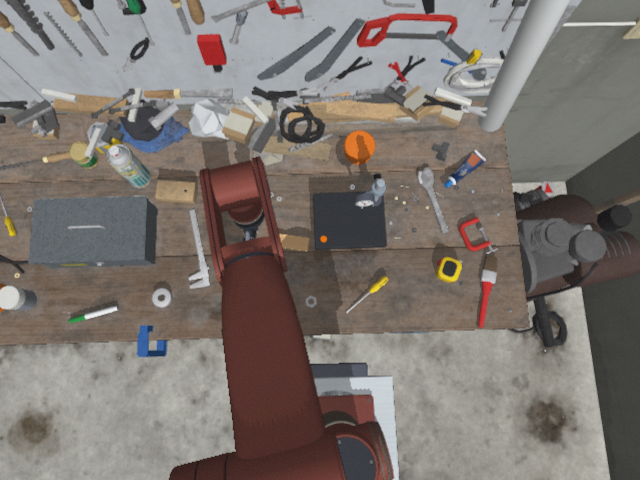

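```bash
python3 - <<'E'
import cv2
im=cv2.imread('pics/wrist1.png')
cv2.imwrite('pics/w1c.png',cv2.resize(im[250:410,220:420],None,fx=4,fy=4,interpolation=cv2.INTER_CUBIC)[:600])
E
```

```text
(no output)
```

View pics/w1c.png

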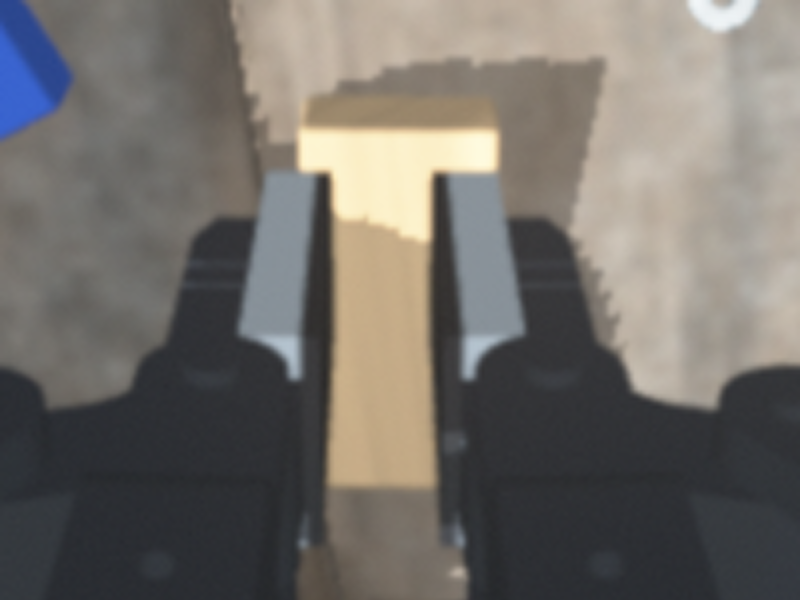

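```bash
cat >> h.py <<'E'
import json
def wray(px,z,pose):
    c=viewer.get_calibration('wrist');u=np.array([px[0]-c['cx'],px[1]-c['cy']]);r=np.linalg.norm(u);th=r/c['fx']
    d=np.append(np.sin(th)*u/r,np.cos(th));m=c['mount'];M=R.from_quat(pose[1]).as_matrix()
    o=M@m[:3,3]+pose[0];w=M@(m[:3,:3]@d);return o+w*(z-o[2])/w[2]
E
python3 - <<'E'
from h import *
p=json.load(open('p1.json'))
f=lambda x,y,z:print((x,y),wray((220+(x+.5)/4-.5,250+(y+.5)/4-.5),z,p).round(4))
f(298,129,.02);f(498,129,.02);f(304,97,0);f(496,97,0);f(328,488,.002);f(438,488,.002)
M=R.from_quat(p[1]).as_matrix();print(M.round(3))
E
```

```text
(298, 129) [0.5149 0.1593 0.02  ]
(498, 129) [0.5538 0.1541 0.02  ]
(304, 97) [0.5149 0.1583 0.    ]
(496, 97) [0.5546 0.153  0.    ]
(328, 488) [0.5052 0.0599 0.002 ]
(438, 488) [0.5309 0.0565 0.002 ]
[[ 0.134  0.991 -0.004]
 [ 0.991 -0.134 -0.001]
 [-0.001 -0.004 -1.   ]]
```

```bash
python3 -m handwheel '[[0,0.4,1.5,0,0,0,-0.76],[0,0,1.8,0,0,0,-0.76],[0,0,1.8,0,0,0,-0.76],[0,0,1.8,0,0,0,-0.76],[0,0,1.5,0,0,0,-0.76],[0,0,1.2,0,0,0,-0.76],[0,0,0.8,0,0,0,-0.76],[0,0,0,0,0,0,-0.76]]'
python3 - <<'E'
from workcell import readout
o=readout.get_obs();print(o['tcp_pos'],o['contact_force'])
E
```

```text
t: 4.3
tcp_pos: [0.5413, 0.1944, 0.0078]
tcp_rot: [0.753, 0.658, -0.0, -0.0]
contact_force: [-0.2, 0.1, 0.5]
finger_gap: 0.01
[0.5413451  0.19441044 0.0078428 ] [-0.15717139  0.05912009  0.4944217 ]
```

```bash
python3 -m handwheel '[[-1.2,0,0.1,0,0,0,-0.76],[-1.2,0,0.1,0,0,0,-0.76],[-0.6,-0.05,0,0,0,-0.01,-0.76],[-0.6,-0.05,0,0,0,-0.015,-0.76],[-0.6,-0.05,0,0,0,-0.015,-0.76],[-0.6,-0.05,0,0,0,-0.015,-0.76],[-0.6,-0.05,0,0,0,-0.015,-0.76],[-0.6,-0.05,0,0,0,-0.015,-0.76]]'
python3 - <<'E'
from h import *
from workcell import readout
import cv2,json
o=readout.get_obs();json.dump([list(o['tcp_pos']),list(o['tcp_rot'])],open('p2.json','w'));print(o['tcp_pos'],o['contact_force'])
for n in ['wrist','top','scene']:
    im=viewer.capture(n)[:,:,::-1].copy(); cv2.imwrite(f'pics/{n}2.png',im)
    if n=='top': im=im[180:300,250:410]
    elif n=='scene': im=im[200:320,260:420]
    else: im=im[240:400,220:420]
    cv2.imwrite(f'pics/{n}2c.png',cv2.resize(im,None,fx=4,fy=4,interpolation=cv2.INTER_CUBIC)[:600])
E
```

```text
t: 5.3
tcp_pos: [0.5318, 0.1349, 0.0064]
tcp_rot: [0.724, 0.69, -0.0, 0.0]
contact_force: [-0.3, 0.4, -0.8]
finger_gap: 0.0104
[0.53177482 0.13486199 0.00639301] [-0.26936489  0.43192682 -0.83562636]
```

View pics/top2c.png

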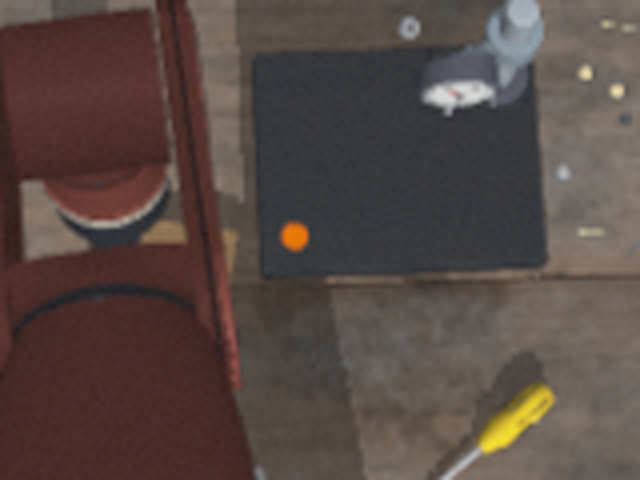

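View pics/scene2c.png

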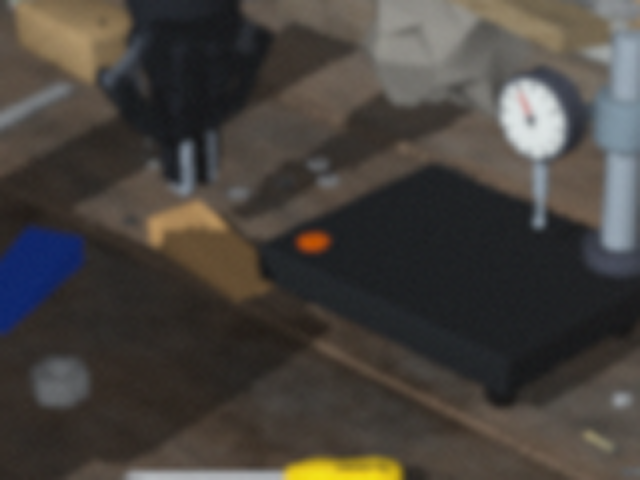

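View pics/wrist2.png

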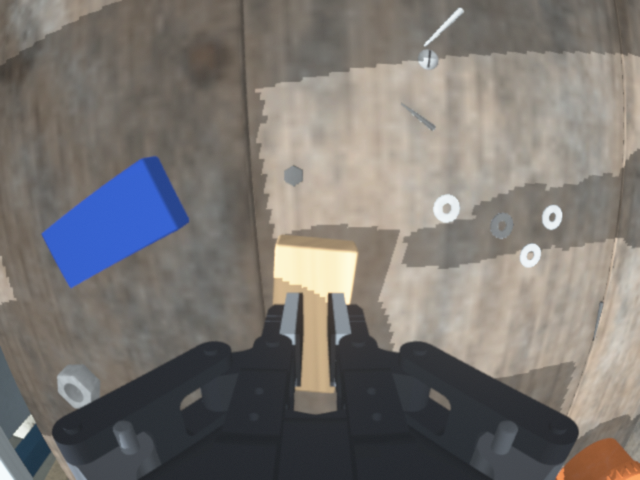

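```bash
python3 - <<'E'
from h import *
p=json.load(open('p2.json'))
q=(proj('scene',np.array(p[0]))-[260,200])*4
print('tcp in scene2c',q)
c=viewer.get_calibration('wrist');m=np.linalg.inv(c['mount'])
def wp(t):
    d=m[:3,:3]@t+m[:3,3];r=np.hypot(d[0],d[1]);th=np.arctan2(r,d[2]);return [c['cx'],c['cy']]+c['fx']*th*d[:2]/r
print('tcp in wrist',wp(np.zeros(3)),wp(np.array([0.011,0.01,0])))
for px,z in [((275,244),.02),((357,250),.02),((279,236),0),((355,241),0)]: print(wray(px,z,p).round(4))
E
```

```text
tcp in scene2c [186.66068681 238.61643903]
tcp in wrist [313.46315273 279.85621677] [333.00276479 259.87158572]
[0.515  0.1592 0.02  ]
[0.5533 0.1544 0.02  ]
[0.5149 0.1576 0.    ]
[0.5544 0.153  0.    ]
```

View pics/wrist2c.png

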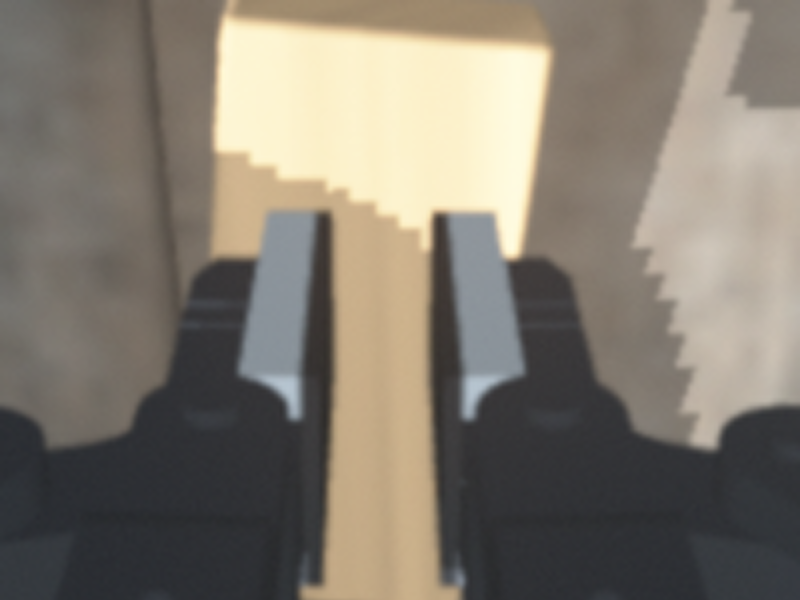

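```bash
python3 - <<'E'
from h import *
c=viewer.get_calibration('wrist');m=np.linalg.inv(c['mount'])
def wp(t):
    d=m[:3,:3]@t+m[:3,3];r=np.hypot(d[0],d[1]);th=np.arctan2(r,d[2]);return ([c['cx'],c['cy']]+c['fx']*th*d[:2]/r).round(0)
for dz in [0,.01,.015,.02,.025,.03,.04]: print(dz,wp(np.array([.011,.005,-dz])),wp(np.array([.011,.013,-dz])),wp(np.array([-.011,.005,-dz])))
E
```

```text
0 [323. 260.] [339. 260.] [323. 299.]
0.01 [324. 267.] [340. 267.] [323. 307.]
0.015 [324. 270.] [341. 270.] [324. 312.]
0.02 [324. 274.] [341. 274.] [324. 316.]
0.025 [324. 278.] [342. 278.] [324. 321.]
0.03 [325. 282.] [343. 282.] [324. 327.]
0.04 [325. 292.] [345. 292.] [325. 338.]
```

```bash
python3 - <<'E'
from h import *
import cv2
p=json.load(open('p2.json'));M=R.from_quat(p[1]).as_matrix()
im=cv2.imread('pics/scene2.png')[200:270,265:355]
cv2.imwrite('pics/s2d.png',cv2.resize(im,None,fx=8,fy=8,interpolation=cv2.INTER_CUBIC))
for dz in [0,.01,.02,.03,.04]: print(dz,[((proj('scene',p[0]+M@np.array([x,y,-dz]))-[265,200])*8).round() for x in (-.011,.011) for y in(-.012,.012)])
E
```

```text
0 [array([326., 501.]), array([383., 477.]), array([284., 477.]), array([340., 454.])]
0.01 [array([325., 473.]), array([382., 450.]), array([282., 450.]), array([339., 427.])]
0.02 [array([324., 446.]), array([381., 423.]), array([281., 423.]), array([338., 400.])]
0.03 [array([323., 418.]), array([380., 395.]), array([280., 396.]), array([337., 373.])]
0.04 [array([321., 390.]), array([379., 367.]), array([279., 368.]), array([336., 346.])]
```

View pics/s2d.png

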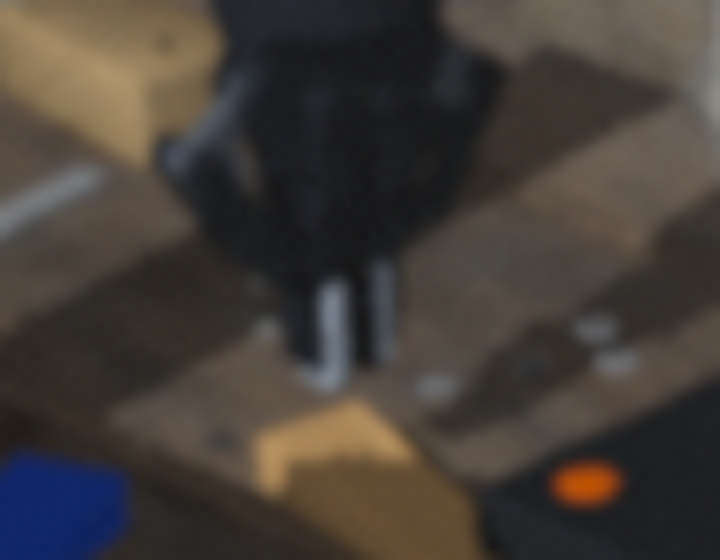

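The measured pose and the wrist view agree that the wedge has not moved, with its heel still at (0.534, 0.156). The fingertips passed above it. Both cameras put the real tips about 35–40 mm short of the stated TCP, so I'll back out and look again with the fingers shut.

```bash
python3 -m handwheel '[[1,0.05,0,0,0,0.015,-0.76],[1,0.05,0,0,0,0.015,-0.76],[1,0.05,0,0,0,0.015,-0.76],[1,0.05,0,0,0,0.015,-0.76],[1,0.05,0,0,0,0.015,-0.76],[1,0.05,0,0,0,0.01,-1],[0,0,0,0,0,0,-1],[0,0,0,0,0,0,-1]]'
python3 - <<'E'
from h import *
from workcell import readout
import cv2,json
o=readout.get_obs();json.dump([list(o['tcp_pos']),list(o['tcp_rot'])],open('p3.json','w'));print(o['tcp_pos'],o['contact_force'],o['finger_gap'])
p=json.load(open('p3.json'));M=R.from_quat(p[1]).as_matrix()
for n in ['wrist','scene']:
    im=viewer.capture(n)[:,:,::-1].copy(); cv2.imwrite(f'pics/{n}3.png',im)
    if n=='scene': im=im[180:255,240:340]; k=8
    else: im=im[200:350,220:420]; k=4
    cv2.imwrite(f'pics/{n}3c.png',cv2.resize(im,None,fx=k,fy=k,interpolation=cv2.INTER_CUBIC)[:600])
for dz in [0,.02,.03,.04]: print(dz,[((proj('scene',p[0]+M@np.array([x,y,-dz]))-[240,180])*8).round() for x in (-.011,.011) for y in(-.012,.012)])
E
```

```text
t: 6.45
tcp_pos: [0.5399, 0.1946, 0.0063]
tcp_rot: [0.753, 0.658, -0.0, -0.0]
contact_force: [0.2, -0.7, -0.1]
finger_gap: 0.0001
[0.53994498 0.19457301 0.00628594] [ 0.17906005 -0.67077952 -0.06348005] 6.243718220112757e-05
0 [array([421., 594.]), array([481., 573.]), array([386., 570.]), array([445., 550.])]
0.02 [array([418., 540.]), array([478., 520.]), array([383., 517.]), array([442., 498.])]
0.03 [array([417., 513.]), array([477., 493.]), array([381., 490.]), array([441., 471.])]
0.04 [array([415., 486.]), array([476., 466.]), array([380., 463.]), array([440., 444.])]
```

View pics/scene3c.png

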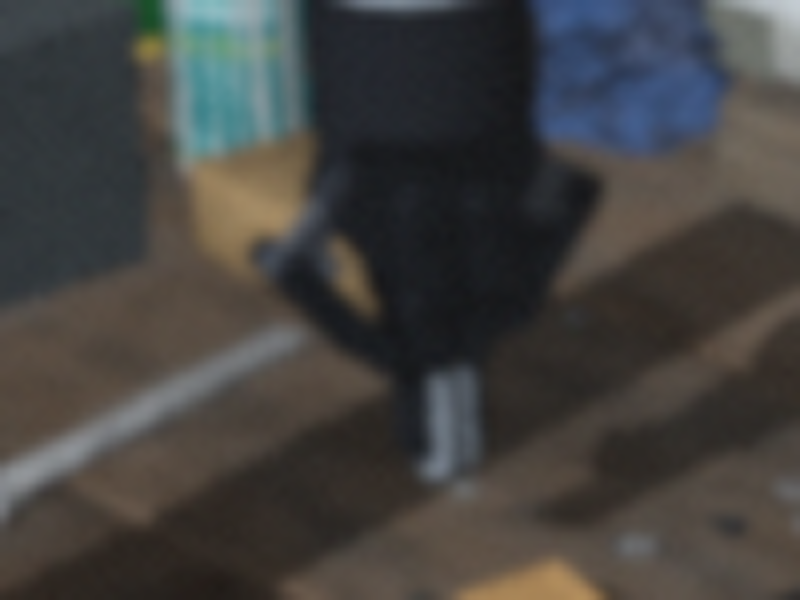

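View pics/wrist3c.png

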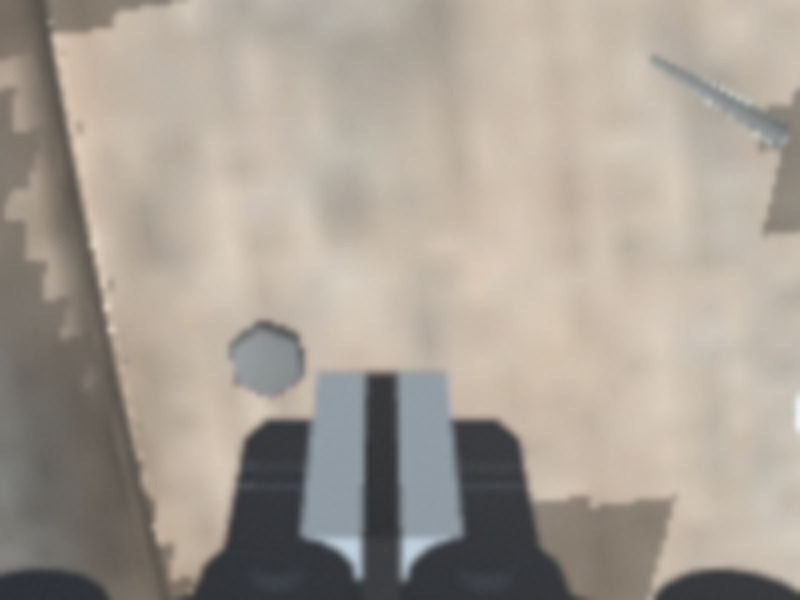

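```bash
python3 -m handwheel '[[0,0,0.6,0,0,0,-0.48],[0,0,0.6,0,0,0,-0.48],[0,0,0.6,0,0,0,-0.48],[0,0,0.5,0,0,0,-0.48],[0,0,0.4,0,0,0,-0.48],[0,0,0.2,0,0,0,-0.48],[0,0,0,0,0,0,-0.48],[0,0,0,0,0,0,-0.48]]'
python3 - <<'E'
from h import *
from workcell import readout
import cv2,json
o=readout.get_obs();json.dump([list(o['tcp_pos']),list(o['tcp_rot'])],open('p3.json','w'));print(o['tcp_pos'],o['contact_force'],o['finger_gap'])
p=json.load(open('p3.json'));M=R.from_quat(p[1]).as_matrix()
im=viewer.capture('scene')[:,:,::-1].copy(); im=im[180:255,240:340]; k=8
cv2.imwrite(f'pics/s4c.png',cv2.resize(im,None,fx=k,fy=k,interpolation=cv2.INTER_CUBIC)[:600])
for dz in [0,.02,.03,.04]: print(dz,[((proj('scene',p[0]+M@np.array([x,y,-dz]))-[240,180])*8).round() for x in (-.011,.011) for y in(-.012,.012)])
E
```

```text
t: 7.55
tcp_pos: [0.5403, 0.1948, -0.0224]
tcp_rot: [0.753, 0.658, 0.0, 0.0]
contact_force: [0.0, -0.1, 0.6]
finger_gap: 0.0222
[ 0.5402758   0.19475081 -0.02238404] [ 0.01771342 -0.09317821  0.55100395] 0.022166456388784943
0 [array([425., 669.]), array([485., 648.]), array([390., 645.]), array([449., 624.])]
0.02 [array([423., 616.]), array([482., 596.]), array([387., 593.]), array([447., 573.])]
0.03 [array([421., 590.]), array([481., 569.]), array([386., 566.]), array([445., 546.])]
0.04 [array([420., 563.]), array([480., 543.]), array([384., 540.]), array([444., 520.])]
```

View pics/s4c.png

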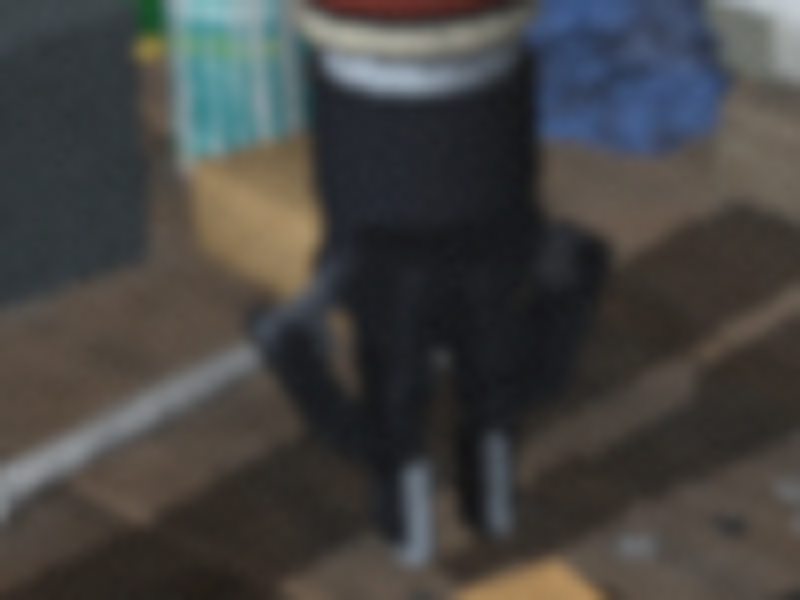

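```bash
python3 -m handwheel '[[0,0,0.2,0,0,0,-0.48],[0,0,0.2,0,0,0,-0.48],[0,0,0.2,0,0,0,-0.48],[0,0,0.2,0,0,0,-0.48],[0,0,0.1,0,0,0,-0.48],[0,0,0,0,0,0,-0.48],[0,0,0,0,0,0,-0.48],[0,0,0,0,0,0,-0.48]]'
python3 - <<'E'
from h import *
from workcell import readout
import cv2,json
o=readout.get_obs();json.dump([list(o['tcp_pos']),list(o['tcp_rot'])],open('p3.json','w'));print(o['tcp_pos'],o['contact_force'],o['finger_gap'])
p=json.load(open('p3.json'));M=R.from_quat(p[1]).as_matrix()
im=viewer.capture('scene')[:,:,::-1].copy(); im=im[200:275,240:340]; k=8
cv2.imwrite(f'pics/s5c.png',cv2.resize(im,None,fx=k,fy=k,interpolation=cv2.INTER_CUBIC)[:600])
im=viewer.capture('wrist')[:,:,::-1].copy(); cv2.imwrite('pics/w5.png',im)
for dz in [0.03,.035,.04]: print(dz,[((proj('scene',p[0]+M@np.array([x,y,-dz]))-[240,200])*8).round() for x in (-.011,.011) for y in(-.017,.017)])
E
```

```text
t: 8.6
tcp_pos: [0.5401, 0.1947, -0.0315]
tcp_rot: [0.753, 0.658, 0.0, 0.0]
contact_force: [0.5, -0.7, -0.3]
finger_gap: 0.0223
[ 0.54012667  0.19473495 -0.03151889] [ 0.48080905 -0.72951862 -0.27500086] 0.022280130443299684
0.03 [array([410., 458.]), array([494., 430.]), array([374., 435.]), array([458., 406.])]
0.035 [array([409., 445.]), array([494., 416.]), array([374., 421.]), array([458., 393.])]
0.04 [array([408., 432.]), array([493., 403.]), array([373., 408.]), array([457., 380.])]
```

View pics/s5c.png

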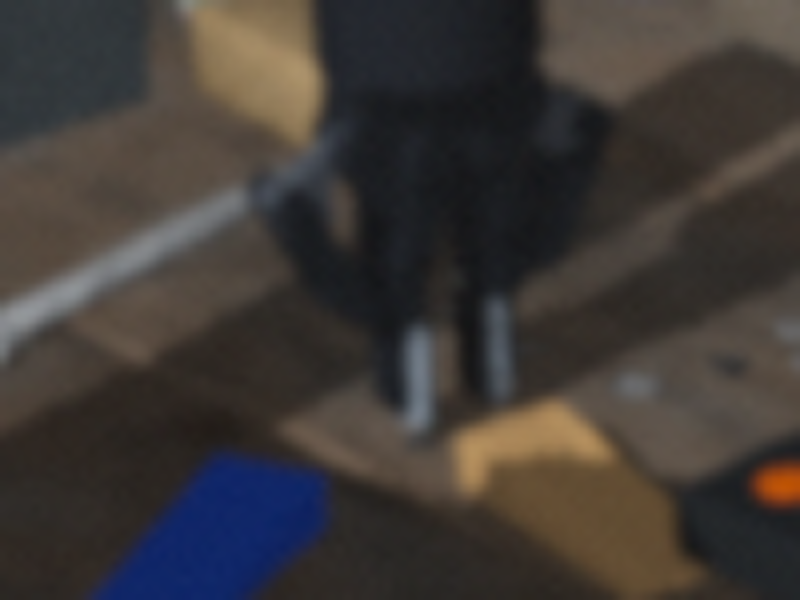

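View pics/w5.png

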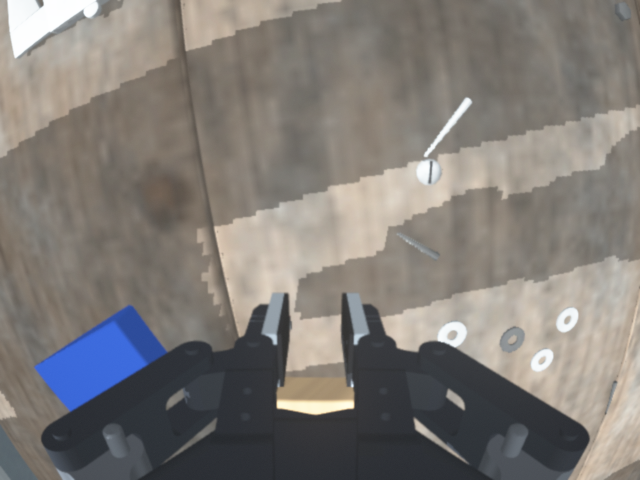

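```bash
python3 -m handwheel '[[-1.2,0,0,0,0,0,-0.48],[-1.2,0,0,0,0,0,-0.48],[-0.6,-0.05,0,0,0,-0.01,-0.48],[-0.6,-0.05,0,0,0,-0.015,-0.48],[-0.6,-0.05,0,0,0,-0.015,-0.48],[-0.6,-0.05,0,0,0,-0.015,-0.48],[-0.6,-0.05,0,0,0,-0.015,-0.48],[-0.6,-0.05,0,0,0,-0.015,-0.48]]'
cat > snap.py <<'E'
import sys
from h import *
from workcell import readout
import cv2
k=sys.argv[1]
o=readout.get_obs();json.dump([list(o['tcp_pos']),list(o['tcp_rot'])],open(f'p{k}.json','w'));print(o['t'],o['tcp_pos'],o['contact_force'],o['finger_gap'])
M=R.from_quat(o['tcp_rot']).as_matrix();print('toolx deg',np.degrees(np.arctan2(M[1,0],M[0,0])))
for n in sys.argv[2:]:
    im=viewer.capture(n)[:,:,::-1].copy(); cv2.imwrite(f'pics/{n}{k}.png',im)
    if n=='top': im=im[180:300,250:410]
    elif n=='scene': im=im[200:320,260:420]
    else: continue
    cv2.imwrite(f'pics/{n}{k}c.png',cv2.resize(im,None,fx=5,fy=5,interpolation=cv2.INTER_CUBIC)[:600])
E
python3 snap.py 6 scene wrist
```

```text
t: 9.7
tcp_pos: [0.5301, 0.1351, -0.0316]
tcp_rot: [0.724, 0.69, -0.0, -0.0]
contact_force: [0.7, 0.5, 0.1]
finger_gap: 0.0224
9.7 [ 0.53012857  0.13505588 -0.03161358] [0.72594094 0.52410692 0.06002392] 0.022383719354651447
toolx deg 87.19711383214108
```

View pics/scene6c.png

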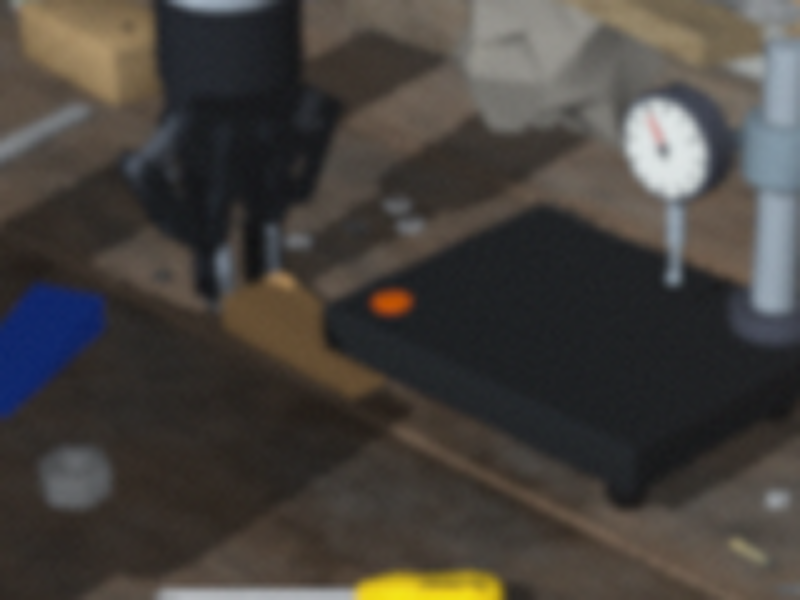

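View pics/wrist6.png

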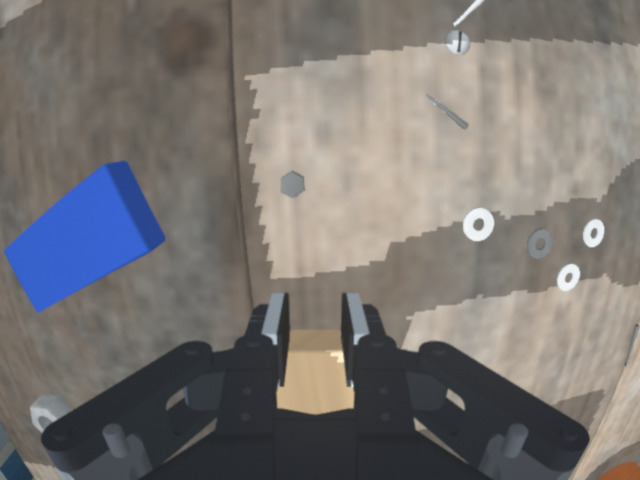

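```bash
python3 -m handwheel '[[-0.4,0,0,0,0,0,-0.48],[-0.4,0,0,0,0,0,-0.48],[-0.4,0,0,0,0,0,-0.48],[-0.3,0,0,0,0,0,-0.48],[-0.2,0,0,0,0,0,-0.48],[-0.1,0,0,0,0,0,-0.48],[0,0,0,0,0,0,-0.48],[0,0,0,0,0,0,-0.48]]'
python3 snap.py 7 scene wrist
python3 - <<'E'
from h import *
p=json.load(open('p6.json'))
for px,z in [((316,347),.02),((316,331),0)]: print(wray(px,z,p))
E
```

```text
t: 10.8
tcp_pos: [0.5293, 0.1174, -0.0316]
tcp_rot: [0.725, 0.689, -0.0, 0.0]
contact_force: [-0.3, 0.8, -0.1]
finger_gap: 0.0224
10.8 [ 0.52929249  0.1174346  -0.0316149 ] [-0.30697975  0.76427214 -0.14533541] 0.02237362547595959
toolx deg 87.13863232788367
[0.53091007 0.12655836 0.02      ]
[0.53076878 0.12256146 0.        ]
```

View pics/scene7c.png

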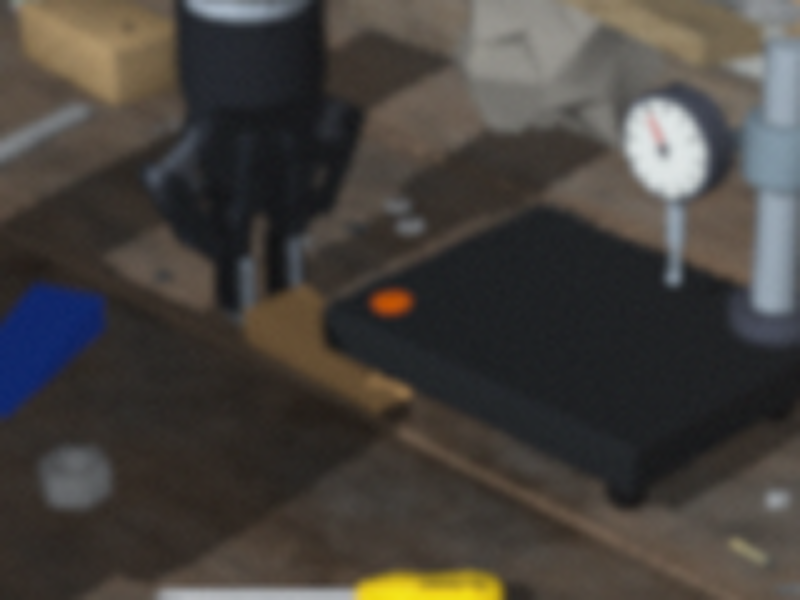

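View pics/wrist7.png

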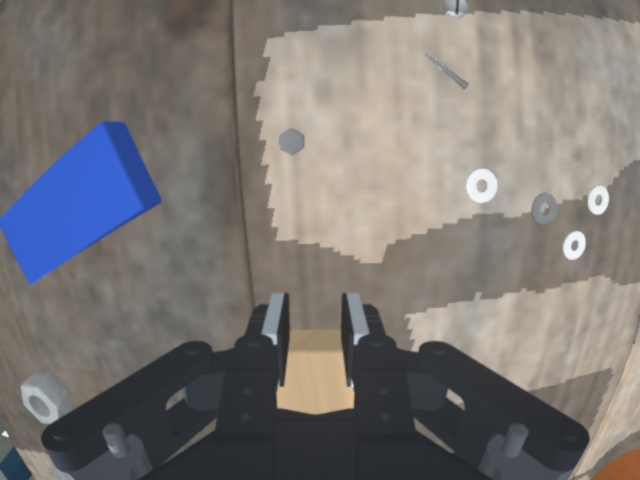

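```bash
python3 - <<'E'
from h import *
for c,z in [((382,417),0),((410,390),.002),((242,325),0),((250,300),.02),((312,287),.02)]:
    print(c,ray('scene',(260+(c[0]+.5)/5-.5,200+(c[1]+.5)/5-.5),z).round(4))
for w in [(.5045,.009,0),(.5495,.105,.02),(.5095,.107,0)]: print(w,(proj('scene',np.array(w))-[260,200])*5)
# scene bias: dot
print((proj('scene',np.array([.522,.0148,.051]))-[260,200])*5)
E
```

```text
(382, 417) [0.5081 0.0019 0.    ]
(410, 390) [0.5339 0.0083 0.002 ]
(242, 325) [0.5237 0.1211 0.    ]
(250, 300) [0.5203 0.1101 0.02  ]
(312, 287) [0.5523 0.0977 0.02  ]
(0.5045, 0.009, 0) [364.47035479 412.49986071]
(0.5495, 0.105, 0.02) [296.31830621 282.27484571]
(0.5095, 0.107, 0) [237.75764791 341.56006875]
[380.22912395 304.12181019]
```

```bash
python3 -m handwheel '[[-0.1,0,0,0,0,0,-0.48],[-0.1,0,0,0,0,0,-0.48],[-0.1,0,0,0,0,0,-0.48],[-0.1,0,0,0,0,0,-0.48],[0,0,0,0,0,0,-0.48],[0,0,0,0,0,0,-0.48],[0,0,0,0,0,0,-0.48],[0,0,0,0,0,0,-0.48]]'; python3 snap.py 8
```

```text
t: 11.9
tcp_pos: [0.5291, 0.1135, -0.0316]
tcp_rot: [0.725, 0.689, 0.0, 0.0]
contact_force: [0.7, -1.1, 0.2]
finger_gap: 0.0222
11.9 [ 0.52912788  0.11345316 -0.03158901] [ 0.69233598 -1.07343175  0.17533405] 0.022192232352772664
toolx deg 87.13723815889817
```

```bash
python3 -m handwheel '[[-0.1,0,0,0,0,0,-0.48],[0,0,0,0,0,0,-0.48],[-0.1,0,0,0,0,0,-0.48],[0,0,0,0,0,0,-0.48],[-0.1,0,0,0,0,0,-0.48],[0,0,0,0,0,0,-0.48],[0,0,0,0,0,0,-0.48],[0,0,0,0,0,0,-0.48]]'; python3 snap.py 9
```

```text
t: 12.9
tcp_pos: [0.5289, 0.1104, -0.0316]
tcp_rot: [0.725, 0.689, -0.0, 0.0]
contact_force: [-0.6, -0.2, -1.0]
finger_gap: 0.022
12.9 [ 0.52894131  0.11041521 -0.03160861] [-0.55547153 -0.22086742 -1.04955232] 0.022005360312099563
toolx deg 87.13801597638766
```

```bash
python3 -m handwheel '[[-0.1,0,0,0,0,0,-0.48],[0,0,0,0,0,0,-0.48],[-0.1,0,0,0,0,0,-0.48],[0,0,0,0,0,0,-0.48],[-0.1,0,0,0,0,0,-0.48],[0,0,0,0,0,0,-0.48],[0,0,0,0,0,0,-0.48],[0,0,0,0,0,0,-0.48]]'; python3 snap.py 10 wrist scene
```

```text
t: 13.9
tcp_pos: [0.5288, 0.1074, -0.0316]
tcp_rot: [0.725, 0.689, -0.0, 0.0]
contact_force: [-0.5, 0.6, -0.2]
finger_gap: 0.0222
13.9 [ 0.52881091  0.10739802 -0.03159347] [-0.46205395  0.5507981  -0.20669434] 0.022209231541712296
toolx deg 87.13629380189832
```

View pics/wrist10.png

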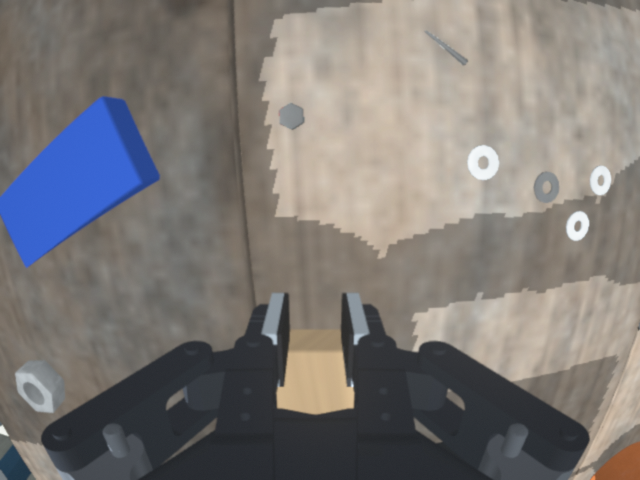

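View pics/scene10c.png

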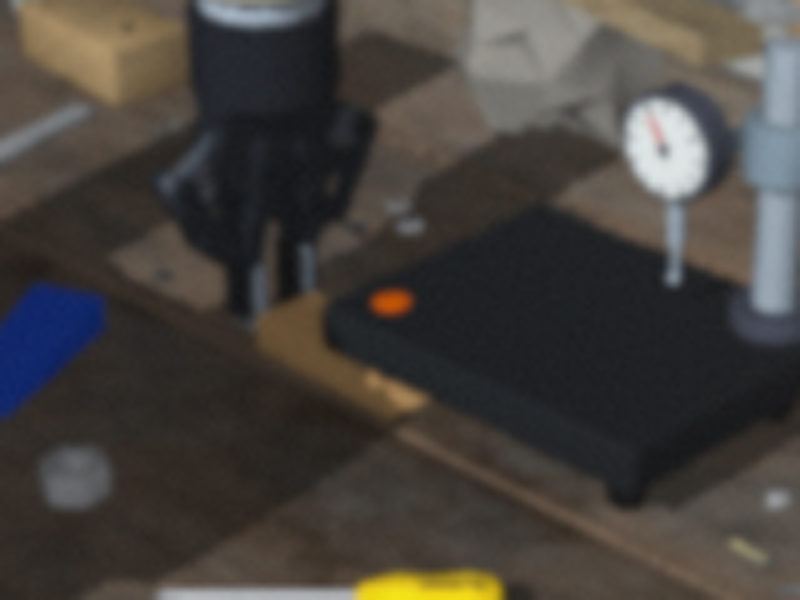

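```bash
python3 -m handwheel '[[-0.1,0,0,0,0,0,-0.48],[0,0,0,0,0,0,-0.48],[-0.1,0,0,0,0,0,-0.48],[0,0,0,0,0,0,-0.48],[-0.1,0,0,0,0,0,-0.48],[0,0,0,0,0,0,-0.48],[-0.05,0,0,0,0,0,-0.48],[0,0,0,0,0,0,-0.48]]'; python3 snap.py 11
```

```text
t: 15.0
tcp_pos: [0.5286, 0.1039, -0.0316]
tcp_rot: [0.725, 0.689, -0.0, 0.0]
contact_force: [-0.4, 0.5, -0.6]
finger_gap: 0.0223
15.0 [ 0.52862149  0.10388875 -0.03160013] [-0.35343247  0.50271645 -0.59055598] 0.022323009724499267
toolx deg 87.13125926576396
```

```bash
python3 -m handwheel '[[-0.1,0,0,0,0,0,-0.48],[0,0,0,0,0,0,-0.48],[-0.1,0,0,0,0,0,-0.48],[0,0,0,0,0,0,-0.48],[-0.1,0,0,0,0,0,-0.48],[0,0,0,0,0,0,-0.48],[0,0,0,0,0,0,-0.48],[0,0,0,0,0,0,-0.48]]'; python3 snap.py 12
```

```text
t: 16.0
tcp_pos: [0.5285, 0.1009, -0.0316]
tcp_rot: [0.725, 0.689, -0.0, 0.0]
contact_force: [-0.1, 0.1, 0.7]
finger_gap: 0.0224
16.0 [ 0.52849746  0.10093356 -0.03158811] [-0.09867606  0.07739499  0.73357573] 0.02235960009175156
toolx deg 87.13620220144004
```

```bash
python3 -m handwheel '[[-0.1,0,0,0,0,0,-0.48],[0,0,0,0,0,0,-0.48],[-0.1,0,0,0,0,0,-0.48],[0,0,0,0,0,0,-0.48],[-0.1,0,0,0,0,0,-0.48],[0,0,0,0,0,0,-0.48],[0,0,0,0,0,0,-0.48],[0,0,0,0,0,0,-0.48]]'; python3 snap.py 13
```

```text
t: 17.0
tcp_pos: [0.5283, 0.0979, -0.0316]
tcp_rot: [0.725, 0.689, -0.0, 0.0]
contact_force: [-0.0, 0.2, 0.2]
finger_gap: 0.0224
17.0 [ 0.52831905  0.09789145 -0.03160693] [-0.01153456  0.20926339  0.23658682] 0.022374292767568252
toolx deg 87.13645636744899
```

```bash
python3 -m handwheel '[[-0.1,0,0,0,0,0,-0.48],[0,0,0,0,0,0,-0.48],[-0.1,0,0,0,0,0,-0.48],[0,0,0,0,0,0,-0.48],[-0.1,0,0,0,0,0,-0.48],[0,0,0,0,0,0,-0.48],[0,0,0,0,0,0,-0.48],[0,0,0,0,0,0,-0.48]]'; python3 snap.py 14 scene
```

```text
t: 18.0
tcp_pos: [0.5282, 0.0951, -0.0316]
tcp_rot: [0.725, 0.689, 0.0, -0.0]
contact_force: [-0.3, 2.0, 0.1]
finger_gap: 0.0222
18.0 [ 0.52817228  0.09505805 -0.03159118] [-0.27405642  2.00690757  0.05511405] 0.022194216826844627
toolx deg 87.1369738244724
```

View pics/scene14c.png

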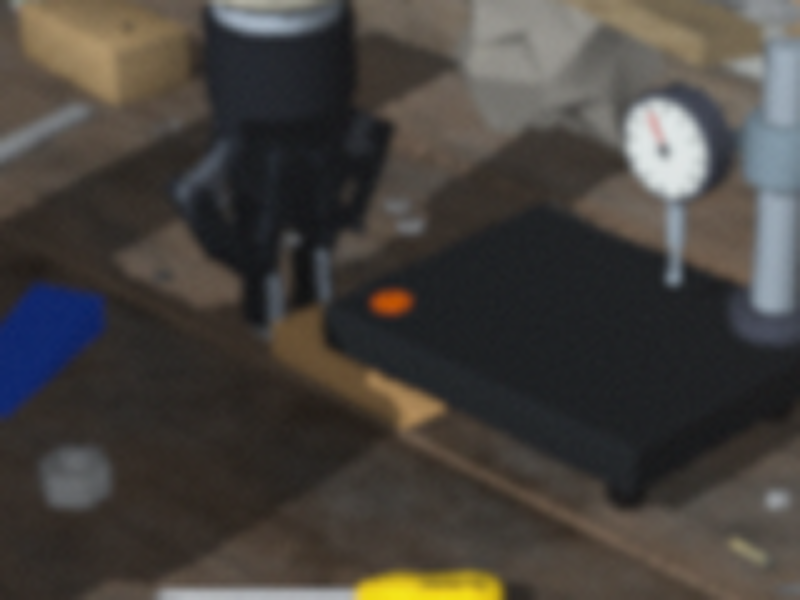

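```bash
python3 -m handwheel '[[-0.03,0,0,0,0,0,-0.48],[0,0,0,0,0,0,-0.48],[0,0,0,0,0,0,-0.48],[0,0,0,0,0,0,-0.48],[0,0,0,0,0,0,-0.48],[0,0,0,0,0,0,-0.48],[0,0,0,0,0,0,-0.48],[0,0,0,0,0,0,-0.48]]'; python3 - <<'E'
from workcell import readout,viewer
import numpy as np
# average over a few readings (capture advances 0.05 s)
f=[]
for i in range(3):
    f.append(readout.get_obs()['contact_force']);viewer.capture('top')
print(np.array(f).round(2),readout.get_obs()['tcp_pos'])
E
```

```text
t: 19.05
tcp_pos: [0.5282, 0.0947, -0.0316]
tcp_rot: [0.725, 0.689, -0.0, -0.0]
contact_force: [-0.3, 3.4, -0.2]
finger_gap: 0.0221
[[-0.3   3.39 -0.23]
 [-0.74  3.03 -0.23]
 [ 0.63  3.94 -0.31]] [ 0.52813901  0.09466182 -0.03161235]
```

```bash
python3 -m handwheel '[[-0.025,0,0,0,0,0,-0.48],[0,0,0,0,0,0,-0.48],[0,0,0,0,0,0,-0.48],[0,0,0,0,0,0,-0.48],[0,0,0,0,0,0,-0.48],[0,0,0,0,0,0,-0.48],[0,0,0,0,0,0,-0.48],[0,0,0,0,0,0,-0.48]]'; python3 - <<'E'
from workcell import readout,viewer
import numpy as np,cv2
f=[]
for i in range(3):
    f.append(readout.get_obs()['contact_force']);im=viewer.capture(['top','scene','top'][i])
    if i==1: cv2.imwrite('pics/scene15c.png',cv2.resize(im[200:320,260:420,::-1],None,fx=5,fy=5,interpolation=cv2.INTER_CUBIC))
print(np.array(f).round(2),readout.get_obs()['tcp_pos'])
E
```

```text
t: 20.2
tcp_pos: [0.5282, 0.0944, -0.0316]
tcp_rot: [0.725, 0.689, 0.0, 0.0]
contact_force: [-0.1, 3.8, 0.2]
finger_gap: 0.0225
[[-0.12  3.81  0.24]
 [ 0.34  3.28  0.12]
 [-0.04  3.55 -0.88]] [ 0.52816126  0.09442287 -0.03159201]
```

View pics/scene15c.png

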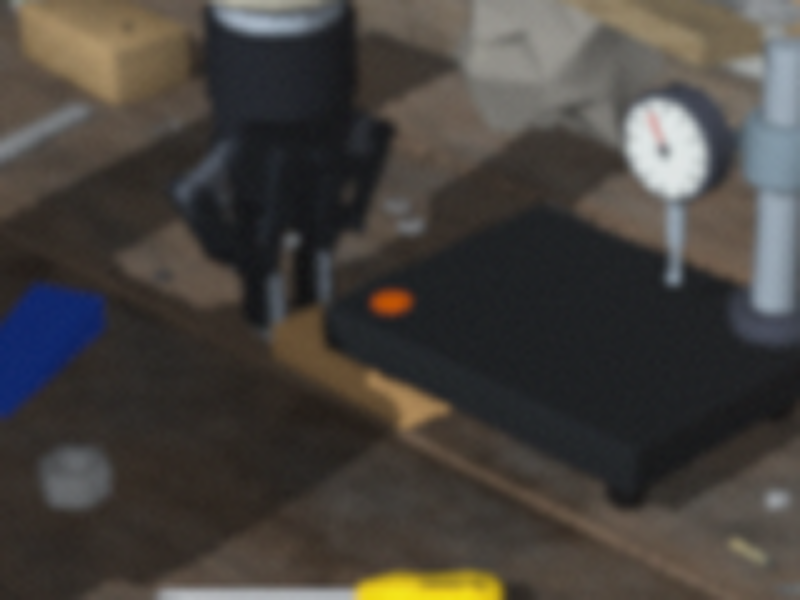

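```bash
python3 -m handwheel '[[-0.03,0,0,0,0,0,-0.48],[0,0,0,0,0,0,-0.48],[0,0,0,0,0,0,-0.48],[0,0,0,0,0,0,-0.48],[0,0,0,0,0,0,-0.48],[0,0,0,0,0,0,-0.48],[0,0,0,0,0,0,-0.48],[0,0,0,0,0,0,-0.48]]'; python3 - <<'E'
from workcell import readout,viewer
import numpy as np,cv2
f=[]
for i in range(3):
    f.append(readout.get_obs()['contact_force']);im=viewer.capture('top')
cv2.imwrite('pics/top16.png',im[:,:,::-1])
a=cv2.imread('pics/top16.png')[180:300,300:410].astype(int)
b=cv2.imread('pics/top0.png')[180:300,300:410].astype(int)
print('mean diff slab',abs(a-b).mean())
g=lambda x:np.float32(x.mean(2)[5:,20:])
print(cv2.phaseCorrelate(g(b),g(a)))
print(np.array(f).round(2),readout.get_obs()['tcp_pos'])
E
```

```text
t: 21.35
tcp_pos: [0.5281, 0.0941, -0.0316]
tcp_rot: [0.725, 0.689, -0.0, -0.0]
contact_force: [-0.1, 4.0, -0.4]
finger_gap: 0.022
mean diff slab 9.544318181818182
((0.037347581178003963, -0.1126026544427674), 0.9287117966016134)
[[-0.05  4.03 -0.39]
 [-0.29  4.01  0.1 ]
 [-0.4   3.34 -0.46]] [ 0.52814066  0.09412201 -0.03159493]
```

```bash
python3 -m handwheel '[[-0.04,0,0,0,0,0,-0.48],[0,0,0,0,0,0,-0.48],[0,0,0,0,0,0,-0.48],[0,0,0,0,0,0,-0.48],[0,0,0,0,0,0,-0.48],[0,0,0,0,0,0,-0.48],[0,0,0,0,0,0,-0.48],[0,0,0,0,0,0,-0.48]]'; python3 - <<'E'
from workcell import readout,viewer
import numpy as np,cv2
f=[]
for i in range(3):
    f.append(readout.get_obs()['contact_force']);im=viewer.capture('top')
cv2.imwrite('pics/top17.png',im[:,:,::-1])
g=lambda k:np.float32(cv2.imread(f'pics/top{k}.png').mean(2)[165:260,320:400])
for k in (2,16,17): print(k,cv2.phaseCorrelate(g(0),g(k)))
print(np.array(f).round(2),readout.get_obs()['tcp_pos'])
E
```

```text
t: 22.5
tcp_pos: [0.5281, 0.0937, -0.0316]
tcp_rot: [0.725, 0.689, -0.0, -0.0]
contact_force: [0.4, 4.7, 0.5]
finger_gap: 0.022
2 ((0.02217657350522728, 0.03768780320988441), 0.9847407893588146)
16 ((0.19259851483251111, -0.0630257831584018), 0.9396596959481637)
17 ((0.23756346304608655, -0.14135814537995373), 0.9545576187471548)
[[ 0.41  4.69  0.47]
 [ 0.52  4.33  0.11]
 [-0.43  4.65 -0.26]] [ 0.52813907  0.09369551 -0.03159751]
```

```bash
python3 -m handwheel '[[0.3,0,0,0,0,0,-0.48],[0.8,0,0,0,0,0,-0.48],[0.8,0,0,0,0,0,-0.48],[0,0,-1.5,0,0,0,-1],[0,0,-1.5,0,0,0,-1],[0,0,-1.5,0,0,0,-1],[0,0,-1.5,0,0,0,-1],[0,0,-1.5,0,0,0,-1]]' && python3 -m handwheel '[[-2,0,0,0,0,0,-1],[-2,0,0,0,0,0,-1],[-2,0,0,0,0,0,-1],[-2,0,0,0,0,0,-1],[-1,0,0,0,0,0,-1],[-0.5,0,0,0,0,0,-1],[0,0,0,0,0,0,-1],[0,0,0,0,0,0,-1]]'; python3 snap.py 18 wrist scene
```

```text
t: 23.65
tcp_pos: [0.5293, 0.1126, 0.0448]
tcp_rot: [0.725, 0.689, 0.0, 0.0]
contact_force: [0.0, -0.5, -0.2]
finger_gap: -0.0004
t: 24.65
tcp_pos: [0.5243, 0.0182, 0.0434]
tcp_rot: [0.724, 0.689, 0.0, -0.0]
contact_force: [0.5, 0.1, 0.7]
finger_gap: 0.0
24.65 [0.52428988 0.01824183 0.04336324] [0.50400697 0.05192275 0.72728247] 3.915084055243056e-05
toolx deg 87.15963070835342
```

View pics/wrist18.png

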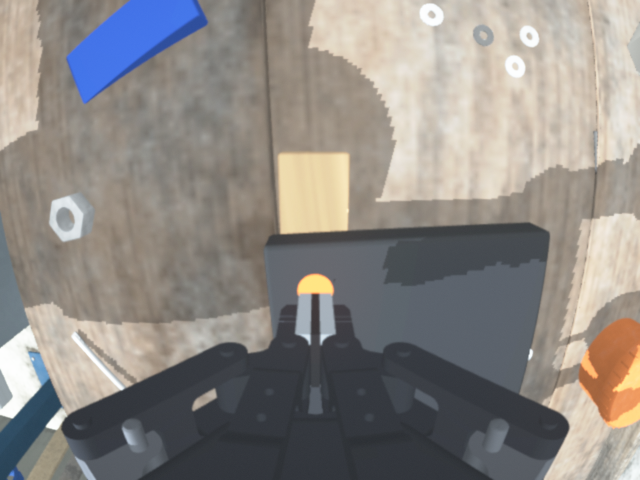

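View pics/scene18c.png

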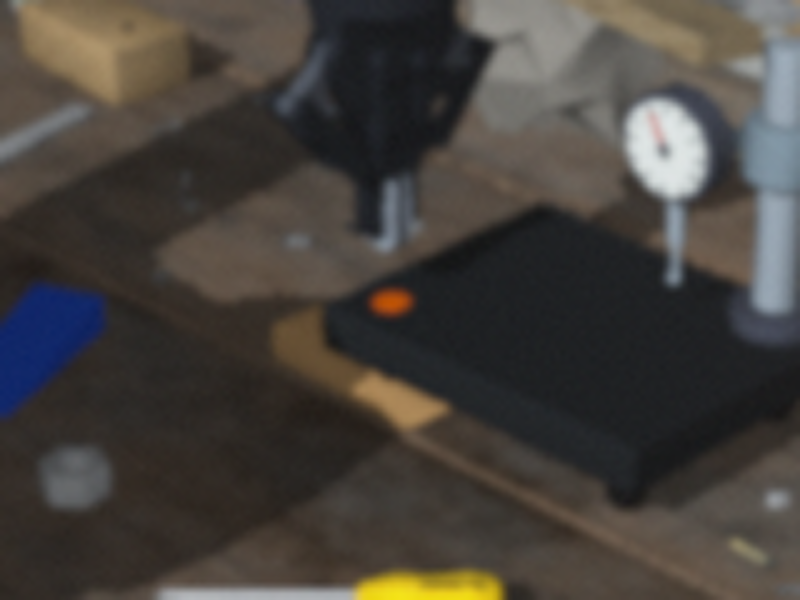

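```bash
python3 - <<'E'
from h import *
p=json.load(open('p18.json'))
for px in [(297,290),(333,290),(315,273),(315,290)]: print(px,wray(px,.051,p).round(4))
print(wray((314,153),.0,p),wray((314,155),.02,p))
d=wray((315,290),.051,p);M=R.from_quat(p[1]).as_matrix();print(100*M.T@(d-np.array(p[0])))
E
```

```text
(297, 290) [0.5159 0.0162 0.051 ]
(333, 290) [0.534  0.0153 0.051 ]
(315, 273) [0.5254 0.025  0.051 ]
(315, 290) [0.525  0.0158 0.051 ]
[0.5276266  0.08115485 0.        ] [0.52766726 0.08093024 0.02      ]
[-0.2429166   0.07983303 -0.76372601]
```

```bash
python3 -m handwheel '[[-0.25,0.07,0,0,0,0,-1],[0,0,0.6,0,0,0,-1],[0,0,0.6,0,0,0,-1],[0,0,0.6,0,0,0,-1],[0,0,0.4,0,0,0,-1],[0,0,0.2,0,0,0,-1],[0,0,0,0,0,0,-1],[0,0,0,0,0,0,-1]]'; python3 snap.py 19 scene
```

```text
t: 25.75
tcp_pos: [0.5251, 0.0152, 0.0196]
tcp_rot: [0.725, 0.689, 0.0, 0.0]
contact_force: [0.4, 0.5, 0.4]
finger_gap: 0.0002
25.75 [0.52514129 0.01523629 0.01964067] [0.43776622 0.53778122 0.40508806] 0.00016454634431386462
toolx deg 87.13724318420736
```

View pics/scene19c.png

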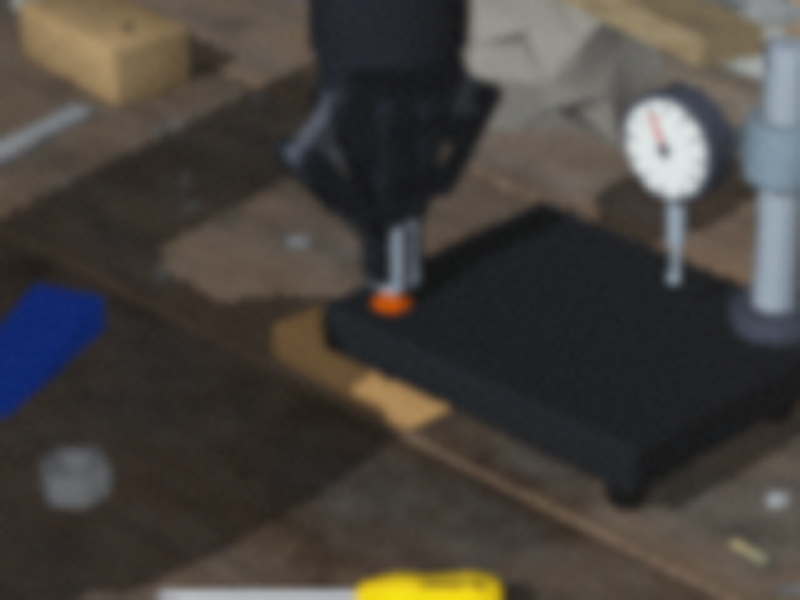

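```bash
python3 -m handwheel '[[0,0,0.1,0,0,0,-1],[0,0,0.1,0,0,0,-1],[0,0,0.1,0,0,0,-1],[0,0,0,0,0,0,-1],[0,0,0,0,0,0,-1],[0,0,0,0,0,0,-1],[0,0,0,0,0,0,-1],[0,0,0,0,0,0,-1]]'; python3 snap.py 20
```

```text
t: 26.8
tcp_pos: [0.5249, 0.0153, 0.0164]
tcp_rot: [0.725, 0.689, 0.0, 0.0]
contact_force: [0.4, -0.1, -0.5]
finger_gap: -0.0001
26.8 [0.52492778 0.01527807 0.01644492] [ 0.42088162 -0.07467662 -0.52708216] -0.0001023041915111217
toolx deg 87.1354676674045
```

```bash
python3 -m handwheel '[[0,0,0.05,0,0,0,-1],[0,0,0.05,0,0,0,-1],[0,0,0.05,0,0,0,-1],[0,0,0.05,0,0,0,-1],[0,0,0,0,0,0,-1],[0,0,0,0,0,0,-1],[0,0,0,0,0,0,-1],[0,0,0,0,0,0,-1]]'; python3 snap.py 21
```

```text
t: 27.8
tcp_pos: [0.5249, 0.0153, 0.0145]
tcp_rot: [0.725, 0.689, 0.0, 0.0]
contact_force: [-0.1, 0.5, 0.5]
finger_gap: 0.0
27.8 [0.52494305 0.01526739 0.01445597] [-0.05639677  0.5169731   0.49003995] 1.2314368923779271e-05
toolx deg 87.13639467592182
```

```bash
python3 -m handwheel '[[0,0,0.05,0,0,0,-1],[0,0,0.05,0,0,0,-1],[0,0,0.05,0,0,0,-1],[0,0,0,0,0,0,-1],[0,0,0,0,0,0,-1],[0,0,0,0,0,0,-1],[0,0,0,0,0,0,-1],[0,0,0,0,0,0,-1]]'; python3 snap.py 22
```

```text
t: 28.8
tcp_pos: [0.5249, 0.0153, 0.0129]
tcp_rot: [0.725, 0.689, 0.0, 0.0]
contact_force: [0.2, 1.0, -0.2]
finger_gap: -0.0002
28.8 [0.5249175  0.01525404 0.01291452] [ 0.23522168  1.00270651 -0.18993771] -0.00018860546689126193
toolx deg 87.13273529400863
```

```bash
python3 -m handwheel '[[0,0,0.05,0,0,0,-1],[0,0,0.05,0,0,0,-1],[0,0,0.05,0,0,0,-1],[0,0,0,0,0,0,-1],[0,0,0,0,0,0,-1],[0,0,0,0,0,0,-1],[0,0,0,0,0,0,-1],[0,0,0,0,0,0,-1]]'; python3 snap.py 23
```

```text
t: 29.8
tcp_pos: [0.5249, 0.0153, 0.0116]
tcp_rot: [0.725, 0.689, 0.0, -0.0]
contact_force: [-1.7, 1.0, 5.5]
finger_gap: 0.0001
29.8 [0.52490858 0.01530763 0.01163267] [-1.65884008  1.01425848  5.51835347] 0.00012797806427085706
toolx deg 87.13794640853929
```

```bash
python3 -m handwheel '[[0,0,0.02,0,0,0,-1],[0,0,0.02,0,0,0,-1],[0,0,0,0,0,0,-1],[0,0,0,0,0,0,-1],[0,0,0,0,0,0,-1],[0,0,0,0,0,0,-1],[0,0,0,0,0,0,-1],[0,0,0,0,0,0,-1]]'; python3 snap.py 24
```

```text
t: 30.8
tcp_pos: [0.525, 0.0153, 0.0116]
tcp_rot: [0.725, 0.689, 0.0, -0.0]
contact_force: [-3.4, 0.6, 7.9]
finger_gap: -0.0
30.8 [0.52497415 0.01531457 0.01158824] [-3.43360317  0.61847643  7.91034386] -3.2852931625411544e-05
toolx deg 87.13776103320032
```

```bash
python3 -m handwheel '[[0,-0.02,0.03,0,0,0,-1],[0,-0.02,0.03,0,0,0,-1],[0,0,0.03,0,0,0,-1],[0,0,0,0,0,0,-1],[0,0,0,0,0,0,-1],[0,0,0,0,0,0,-1],[0,0,0,0,0,0,-1],[0,0,0,0,0,0,-1]]'; python3 snap.py 25 scene
```

```text
t: 31.8
tcp_pos: [0.525, 0.0153, 0.0114]
tcp_rot: [0.725, 0.689, 0.0, 0.0]
contact_force: [-4.8, 1.5, 13.3]
finger_gap: 0.0002
31.8 [0.52497328 0.01533612 0.01143939] [-4.77159636  1.5274787  13.26623608] 0.00017885144851389036
toolx deg 87.14469519911874
```

View pics/scene25c.png

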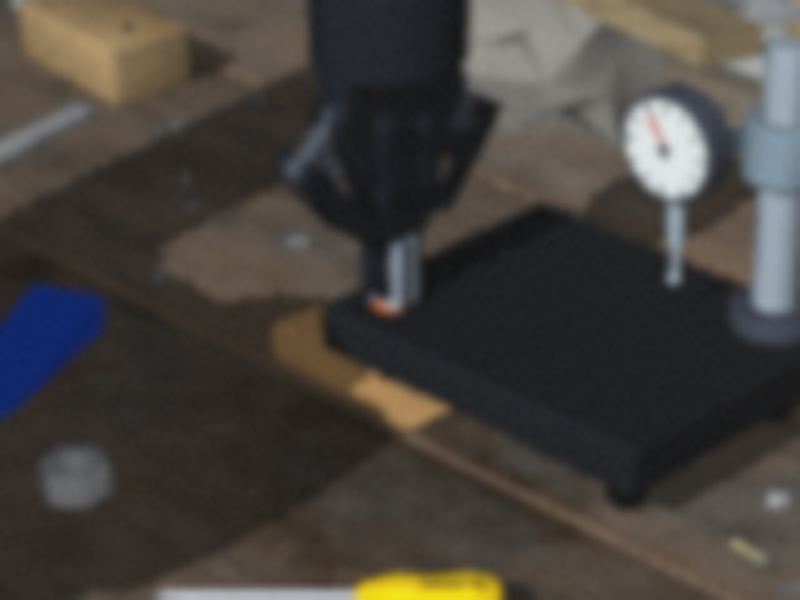

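```bash
python3 -m handwheel '[[0,-0.03,0.03,0,0,0,-1],[0,-0.03,0.03,0,0,0,-1],[0,0,0.03,0,0,0,-1],[0,0,0.01,0,0,0,-1],[0,0,0,0,0,0,-1],[0,0,0,0,0,0,-1],[0,0,0,0,0,0,-1],[0,0,0,0,0,0,-1]]'; python3 snap.py 26
```

```text
t: 32.85
tcp_pos: [0.525, 0.0154, 0.0113]
tcp_rot: [0.725, 0.689, 0.001, 0.001]
contact_force: [-6.5, 1.6, 19.0]
finger_gap: 0.0001
32.85 [0.52502355 0.01535784 0.01133096] [-6.53841129  1.57500633 18.95030969] 0.00014375775686072107
toolx deg 87.14283053480835
```

```bash
python3 -m handwheel '[[0,0.05,-0.15,0,0,0,-1],[0,0,-0.5,0,0,0,-1],[0,0,-1.5,0,0,0,-1],[0,0,-2.5,0,0,0,-1],[0,0,-3,0,0,0,-1],[0,0,-3,0,0,0,-1],[0,0,-3,0,0,0,-1],[0,0,-2,0,0,0,-1]]'&& python3 -m handwheel '[[3,0,0,0,0,0,-1],[4,0,0,0,0,0,-1],[4,0,0,0,0,0,-1],[4,0,0,0,0,0,-1],[4,0,0,0,0,0,-1],[2,0,0,0,0,0,-1],[0,0,0,0,0,0,-1],[0,0,0,0,0,0,-1]]'; python3 snap.py 27 scene top
python3 - <<'E'
import cv2,numpy as np
g=lambda k:np.float32(cv2.imread(f'pics/top{k}.png').mean(2)[165:260,320:400])
print(cv2.phaseCorrelate(g(0),g(27)))
E
```

```text
t: 33.85
tcp_pos: [0.5252, 0.0152, 0.1682]
tcp_rot: [0.725, 0.689, 0.001, 0.001]
contact_force: [0.1, 0.1, -0.2]
finger_gap: -0.0003
t: 34.85
tcp_pos: [0.535, 0.224, 0.1656]
tcp_rot: [0.725, 0.689, -0.0, 0.0]
contact_force: [0.3, 0.3, 0.6]
finger_gap: 0.0005
34.85 [0.5349514  0.2239838  0.16563727] [0.30289536 0.29701798 0.62525728] 0.00046521074076965685
toolx deg 87.1049801489018
((0.13855357790781397, -0.10980924860369612), 0.9731729884942373)
```

View pics/top27c.png

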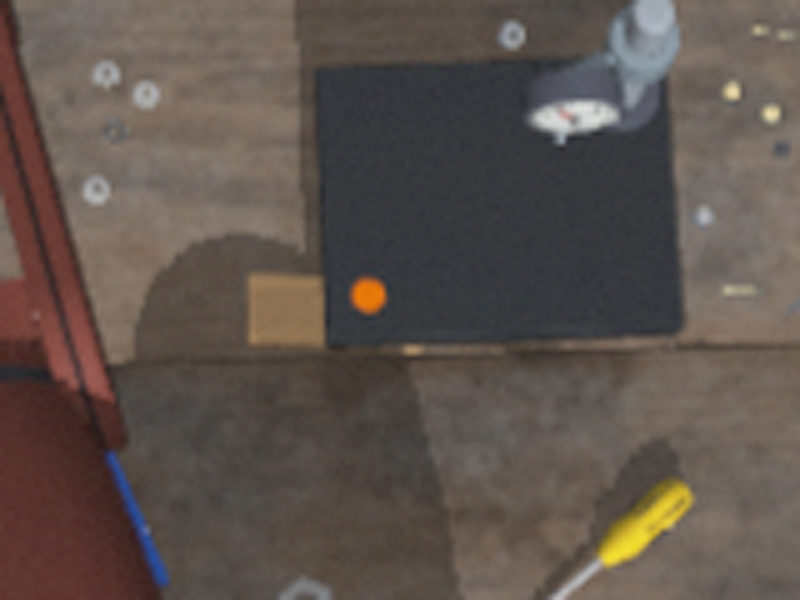

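View pics/scene27c.png

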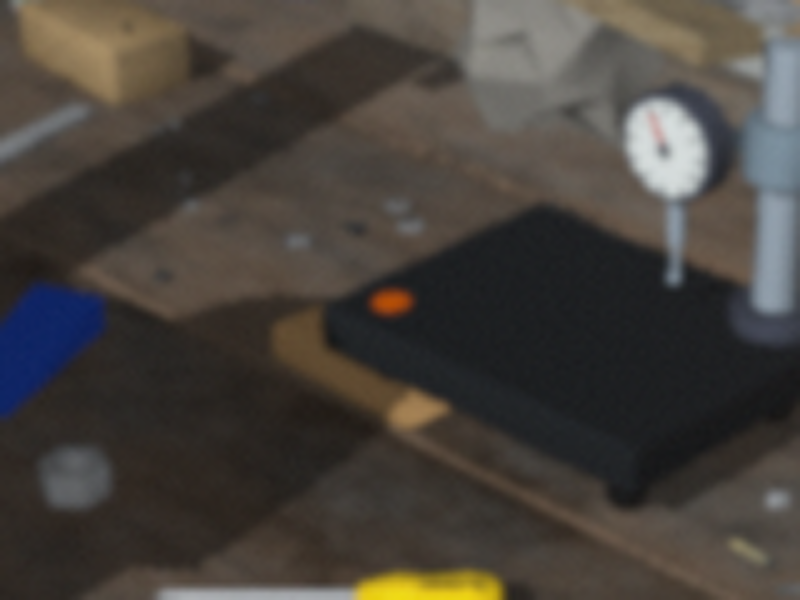

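The dot is still at crop (369,296), so the stand has not moved. The wedge sits under the foot, its visible part at crop (248–325, 275–345), and the arm is clear. Handing in.

```bash
python3 -c "
from workcell import sign_off
print(sign_off())"
```

```text
the job is handed in; nothing more can be done
None
```

I pushed the wooden wedge thin end first under the short foot, pressed the orange dot, moved clear and handed the job in at about 35 s. The sign-off reports no verdict.

- **Wedge:** I stopped when the push held at about 4.6 N. Its heel was then about 65 mm from the foot, inside the 60 to 85 mm expected, and its centre line was within about 3 mm of the dot.
- **Press:** I pressed down to about 19 N, measured at the dot. Between 5.5 N and 19 N the tool sank only about 0.3 mm, so the stand no longer rocks. A sideways force of about 6.5 N built up during the press.
- **Stand position:** In the last top view the dot is at the same pixel as at the start. Image correlation gave a shift of about 0.1 to 0.2 px, under 0.5 mm. I had no direct check that the other feet stayed down.
- **Bystanders:** The screwdriver, nut and blue decoy wedge look unmoved in the crops I viewed. I did not check the rest again.

**Disagreement:** The fingertips turned out to be about 38 mm short of the stated TCP. My first push therefore passed above the wedge without touching it. I confirmed the offset in the wrist and scene views and used it for the rest of the job.

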